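# Lock the T-head key into the caramel cutter

### The arm

A 6-joint arm with a two-finger parallel gripper is mounted at the origin on the work surface. World frame = base frame: x ahead of the robot, y to its left, z up, the work surface at z = 0. Lengths are in mm, angles in degrees, forces in N, time in s.
With the tool pointing down it reaches from about 350 to 850 mm from the base axis. Payload 8.1 kg.
Tool frame: the origin (TCP) lies at the very end of the fingers, on their centre line; the grasp point (between the pads) lies 19 mm behind it (tcp_to_grasp is the distance from the TCP to the grasp point, in mm); z points along the fingers, x is the direction in which the jaws open and shut, and the axes are right-handed (so a half turn about z gives the same grasp; the last joint's range is limited). The gripper opens to 85 mm and grips with 20 to 120 N. Pads are 22 mm wide; open, the fingers measure 114 mm over their backs; the gripper's body (76 mm by 85 mm) begins 54 mm behind the grasp point. The pads swing forward as they close: fully open they stand 13 mm farther back than shut.
Start: joints at [68.732, 7.471, 85.268, -0, 87.261, -4.893], TCP at [169.133, 575.673, 231.292] pointing down, gripper open.
Joint ranges: [-169.43, 169.43], [-51.17, 129.36], [1.28, 143.12], [-76.62, 256.62], [0, 156.53], [-152.29, 152.29]. Speed limits (degrees/s): [136.94, 136.94, 159.86, 180, 180, 180].

### API

Orientations are given as [roll, pitch, yaw] about the fixed x, y, z axes, in that order (R = Rz(yaw) Ry(pitch) Rx(roll)).
In Python, from bench import * gives the robot as it stands. The module is installed in compiled form; this text tells all that it offers.
- The arm moves only by the tool apply_moves, never from a script. Its argument "targets" is text: rows parted by semicolons, each of 7 numbers parted by spaces: the turn, a rotation vector about the tool's x, y, z in rad, then the shift along the tool's x, y, z in cm, then the finger opening in cm, from 0 to 8.54. A call has exactly 5 rows; each row is the pose to reach, as a shift and turn from the pose commanded when the call began, along the tool's axes at that moment; what a row does not reach only later rows make up. A row lasts 1/10 s, in which the tool goes at most 50 mm and 8.59 degrees, less where a joint would pass 70% of its speed; a pose out of reach is approached as far as the arm can. A call with a gripper value outside its range is refused whole. The fingers move at their own pace and stop on an object; "force" is the grip in N (left out, the last holds). Time passes only in rows, so rows that repeat a pose let the fingers close, or fill a call up. It gives the time, the measured TCP pose, the force and the opening at its end, in the units of the state.
- sense(): the state, without advancing time (a new reading comes with each control period).
- snapshot(name): name is "scene" or "top" or "wrist"; returns the picture (420x560x3 uint8, red, green, blue); there is no depth.
- camera_model(name): a dict with "fx", "fy", "cx", "cy" (pixels), "position" and "attitude" of the camera in the world; the wrist camera has in their place "T_tool_cam" (4x4, takes a point from camera to tool coordinates, whose origin is the TCP and whose axes are the tool frame's). Camera axes: x right, y up, looking along -z (the intrinsics and any distortion apply to the point x, -y, -z); pixel columns grow to the right and rows downward; lengths in mm; the calibration is good to about 2 mm. A picture is of the moment at which its call begins: read the wrist's pose just before it. camera_model takes no time and is no camera call.
- hand_in(): hands the job in, once; it reports no verdict.
Trained networks look in the newest picture that a camera, given by its name, has taken for a name from the list of things; names that differ only in an ending like _2 or _b are one class to them, and where a whole thing is asked for, a point or a joint stands for the part that bears it (a point fixed in the world has none). Each returns a list of dicts, best first, with "confidence" (0 to 1); they miss things now and then, are a little off and sometimes report something else, mostly with a low value. They report only what shows in the picture. A call takes as long as a camera call. They do not tell look-alikes from the thing itself.
- recognise(camera, query): "at" ([row, column] in pixels, amid what is visible of it).
- place_of(camera, query): "at" ([row, column] in pixels: a listed point, or the origin of a listed thing).
The state is a dict: "time": time; "joint_pos": joint angles; "qd": joint speeds; "joint_efforts": joint torques, N m; "tool_pos": TCP position; "tcp_rot": TCP orientation; "ft_force": force on the tool from outside, world axes, zero at the start; "wrist_torque": the same for the moment, N m; "finger_gap": finger opening in mm.
Only numpy, scipy, OpenCV 4.12 (cv2) and the standard library are available. Lean on these libraries where they do the work, as an engineer would, in place of code of your own. Each camera call takes 0.05 s, during which the arm holds its last target. There are 200 camera calls.

### The job

Take the T-head key out of its parking block, pass its foot through the slot on top of the caramel cutter's interlock block, press it gently down against the spring plunger, turn it a quarter turn and let it rise so that it stays locked crosswise under the slotted plate. The slotted plate floats lengthwise, so feel for the slot with light touches and do not force the key; leave the spatula, bowl and jar where they are.

Things in the scene. Friction and masses are not known exactly. Their poses are not given: they have to be found in the camera images.
- key_grip (a point): Steel T-head key, 73 mm tall, about 100 g, upright in the parking block. Point: centre of its black handle, a flat tab 30 mm along the key's x, 14 mm thick along y, 36 mm tall (37 to 73 mm above the foot's underside); x runs along tab and T-foot, z up. Under the tab: neck 12 mm in diameter, then a collar 30 mm in diameter, 4 mm thick, its underside 25 mm above the foot's underside.
- key_foot (a point): Centre of the underside of the key's T-foot, 55 mm below key_grip. The foot is a bar 34 mm along the key's x, 9 mm wide along y, 8 mm tall; above it a shaft of 9 mm diameter runs up to the collar.
- holder_top (a point): Grey plastic parking block, fixed, 80 x 60 x 35 mm; point: centre of its top face, mouth of a blind oblong hole 38 mm (block's x) by 13 mm, 27 mm deep. The key's collar rests on the top face, its foot in the hole, its x along the block's x; a straight lift of 30 mm frees it.
- slot_home (a point): Centre of the cutter's interlock block (grey 98 x 60 mm box, 68 mm tall), at the height of the top face of its steel slotted plate, 70 mm above the table. The slot is 37 mm long (along x) by 14.5 mm wide (y), on this point in y. The plate floats along x: the slot's centre lies up to 9 mm either way from this point, unmeasured, held by 5 N of friction. Over 30 N on the block is forcing.
- turn_depth (a point): Height for the foot's underside while turning, 22.5 mm under slot_home, same axes. The plate is 12 mm thick: between 20 and 25 mm under its top the 34 mm foot turns freely, either way round; at 25 mm the collar lands on the plate. A slippery white spring plunger (9 mm in diameter, 6 mm down in the slot, floating with the plate) pushes the foot up: 3 N at touch, 0.4 N more per mm.
- lock_depth (a point): Height of the foot's underside once locked, 14 mm under slot_home, same axes. The plate's underside has a crosswise recess, 14 mm wide (x), 40 mm long (y), 6 mm deep, centred on the slot: after a quarter turn the spring lifts the foot into it and keeps it there. Let go before the quarter turn, the key is not locked.
- cutter: Bench caramel cutter, fixed: aluminium base plate 224 x 170 mm, 8 mm thick, reaching 49 mm to -x and 175 mm to +x of the interlock block's centre; origin on the table under that centre, axes as slot_home. A steel disc roller along y, 164 mm long, 42 mm over its discs, lies 115 mm to +x, its top 55 mm above the table.
- key: The key's body, same point and axes as key_foot.
- spatula_grip (a point): Spatula lying on the table, 240 mm long, handle point; leave it alone.
- bowl_mid (a point): Small steel bowl, 110 mm across, 50 mm high, its centre half-way up; leave it alone.
- jar_mid (a point): White jar, 68 mm across, 100 mm tall, its centre half-way up; leave it alone.
Not all that is in view belongs to the job. What is meant by the key is not yellow, and is the smaller of those in its own colour.

How it is judged:
By the outcome, as a careful person would: the job done as asked, in the order asked, and still so for the second after the job is handed in, with the robot touching nothing.
It also fails if it takes over 67 s, if anything falls off the work surface, if the arm or the gripper's body presses on something with over 40 N, if the wrist force passes 120 N, or if a joint passes its speed limit or range.

## Working session

There is one attempt and no reset: what is moved stays moved. The work goes in short steps, Python scripts to look and compute and a tool call to move; the robot and the scene stay as the last step left them, time stands still between calls to the robot, and variables do not carry over. Pictures are saved under pics/ and viewed, about 8 in all and at most 12, crops included, and the job is handed in when it is done.

Besides the shell and the picture viewer there is one more tool, called as name(argument=value, ...) on one line, values as JSON. apply_moves: Moves the arm, as the interface text tells. Its arguments: {"type":"object","properties":{"targets":{"type":"string"},"force":{"type":"number"}},"required":["targets"]}

```bash
mkdir -p pics; cat > h.py <<'E'
from bench import *
import numpy as np, cv2
from scipy.spatial.transform import Rotation as R
E
python3 - <<'E'
from h import *
for c in ("scene","top"):
    im=snapshot(c); cv2.imwrite(f"pics/{c}0.png",im[:,:,::-1]); print(c,camera_model(c))
    for q in ("key_grip","key_foot","holder_top","slot_home","cutter"):
        print(q,[(np.round(d["at"],1).tolist(),round(d["confidence"],2)) for d in place_of(c,q)])
print(camera_model("wrist")); print(sense())
E
```

```text
scene {'fx': 386.39100993965013, 'fy': 386.39100993965013, 'cx': 285.2054781027454, 'cy': 209.65822654005777, 'position': array([1100.42492122,  311.68439477,  760.52942558]), 'attitude': array([ 41.01841246,  -0.47862545, 120.07417219])}
key_grip [([279.8, 328.9], 0.74), ([252.1, 387.3], 0.73), ([235.3, 347.2], 0.61)]
key_foot [([270.1, 386.4], 0.59), ([292.0, 324.5], 0.49), ([250.6, 341.9], 0.45)]
holder_top [([242.2, 344.6], 0.73)]
slot_home [([183.5, 231.4], 0.66)]
cutter [([200.0, 227.8], 0.88)]
top {'fx': 424.5858412083729, 'fy': 424.5858412083729, 'cx': 272.6606368481765, 'cy': 210.1990119265607, 'position': array([ 348.74873131,   16.90067546, 1365.99002786]), 'attitude': array([  8.87079458,  -0.33564736, -90.92981327])}
key_grip [([210.2, 190.1], 0.64), ([204.8, 218.6], 0.6), ([209.8, 318.3], 0.4), ([206.6, 222.9], 0.17)]
key_foot [([215.8, 193.9], 0.69), ([202.5, 322.7], 0.52), ([207.1, 221.3], 0.47), ([177.4, 215.8], 0.42)]
holder_top [([205.6, 223.8], 0.97)]
slot_home [([204.2, 321.9], 0.73)]
cutter [([206.6, 319.0], 0.62)]
{'fx': 318.30486131389483, 'fy': 318.3048613138
[... 381 characters left out ...]
+00,
         1.00000000e+00]])}
{'time': 0.6, 'joint_pos': array([ 6.87317391e+01,  7.47124586e+00,  8.52670436e+01,  5.87707302e-04,
        8.72618571e+01, -4.89345395e+00]), 'qd': array([ 0.01799776, -0.09432521, -0.02229201,  0.01154621,  0.10125625,
        0.03241788]), 'joint_efforts': array([-3.83092838e-04, -5.68955576e+01, -5.00599301e+01, -2.54596898e-04,
        1.58951203e-03,  9.15175434e-06]), 'tool_pos': array([169.13313164, 575.67526009, 231.29864907]), 'tcp_rot': array([-1.79999403e+02,  9.59450244e-05,  7.36251649e+01]), 'ft_force': array([-0.55509173,  0.46946462,  0.13296553]), 'wrist_torque': array([0.04405432, 0.02852021, 0.01987377]), 'finger_gap': 85.48806555797876}
```

```bash
cat >> h.py <<'E'
def ray(cam,rc):
    m=camera_model(cam)
    d=np.array([(rc[1]-m["cx"])/m["fx"],-(rc[0]-m["cy"])/m["fy"],-1.])
    if cam=="wrist":
        s=sense(); T=m["T_tool_cam"]; W=R.from_euler("xyz",s["tcp_rot"],degrees=True).as_matrix()
        return s["tool_pos"]+W@T[:3,3], W@T[:3,:3]@d
    return m["position"], R.from_euler("xyz",m["attitude"],degrees=True).as_matrix()@d
def atz(cam,rc,z):
    p,d=ray(cam,rc); return p+d*(z-p[2])/d[2]
def tri(a,b):
    (p,d),(q,e)=ray(*a),ray(*b)
    t=np.linalg.lstsq(np.c_[d,-e],q-p,rcond=None)[0]
    x,y=p+t[0]*d,q+t[1]*e
    return np.round((x+y)/2,1),round(np.linalg.norm(x-y),1)
E
python3 - <<'E'
from h import *
print("holder",atz("top",(205.6,223.8),35),atz("scene",(242.2,344.6),35),tri(("top",(205.6,223.8)),("scene",(242.2,344.6))))
print("slot",atz("top",(204.2,321.9),70),atz("scene",(183.5,231.4),70))
for a in ((210.2,190.1),(204.8,218.6),(206.6,222.9)):
  for b in ((279.8,328.9),(252.1,387.3),(235.3,347.2)): print(a,b,tri(("top",a),("scene",b)))
a=cv2.imread("pics/scene0.png")[140:320,180:460]; b=cv2.imread("pics/top0.png")[120:300,150:430]
cv2.imwrite("pics/a.png",np.vstack([cv2.resize(v,(800,400) if 0 else (466,300),interpolation=2) for v in (a,b)]))
E
```

```text
holder [573.4886184  160.65958819  35.        ] [567.91592787 169.73777803  35.        ] (array([571.5, 165.3,  37.4]), np.float64(10.4))
slot [ 567.34544886 -146.82284458   70.        ] [ 570.93572545 -144.5062725    70.        ]
(210.2, 190.1) (279.8, 328.9) (array([599.7, 223.9, -42.3]), np.float64(127.5))
(210.2, 190.1) (252.1, 387.3) (array([557.4, 265.3,  51.8]), np.float64(2.2))
(210.2, 190.1) (235.3, 347.2) (array([567.6, 216.4,  89.5]), np.float64(86.8))
(204.8, 218.6) (279.8, 328.9) (array([602.1, 176. , -81.6]), np.float64(32.5))
(204.8, 218.6) (252.1, 387.3) (array([565.9, 221.2,  47.9]), np.float64(92.3))
(204.8, 218.6) (235.3, 347.2) (array([570.9, 173.2,  67.1]), np.float64(0.2))
(206.6, 222.9) (279.8, 328.9) (array([595.9, 168.1, -96.3]), np.float64(21.0))
(206.6, 222.9) (252.1, 387.3) (array([560.6, 214.6,  40. ]), np.float64(104.5))
(206.6, 222.9) (235.3, 347.2) (array([565. , 166.1,  56.9]), np.float64(10.6))
```

View pics/a.png

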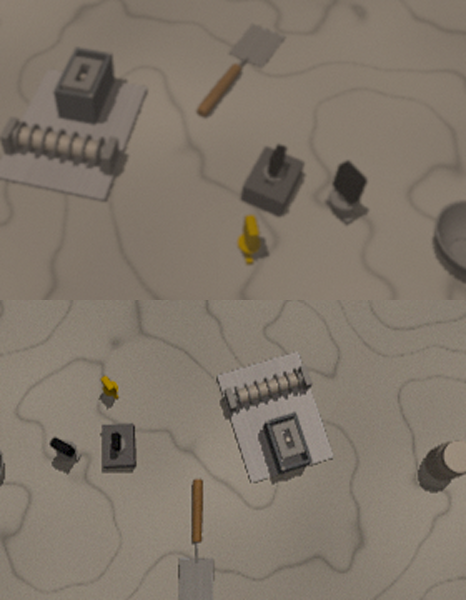

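View pics/scene0.png

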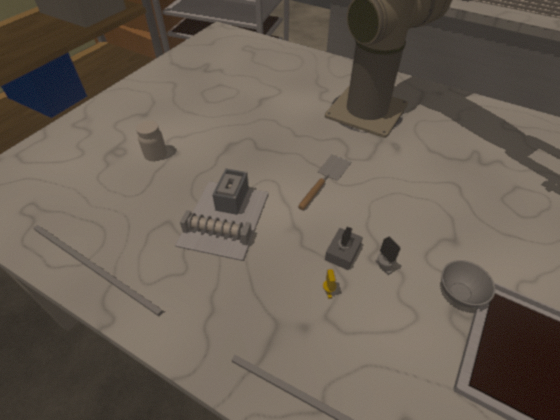

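```bash
cat >> h.py <<'E'
def go(p,yaw):
    "shift (cm) and turn to a tool-down pose from the measured pose"
    s=sense(); W=R.from_euler("xyz",s["tcp_rot"],degrees=True); G=R.from_euler("xyz",[180,0,yaw],degrees=True)
    print("rot",np.round((W.inv()*G).as_rotvec(),4),"cm",np.round(W.inv().apply(np.array(p)-s["tool_pos"])/10,3))
E
python3 -c "
from h import *
go([560,168,200],90)"
```

```text
rot [-0.      0.     -0.2858] cm [-28.095  48.994   3.129]
```

apply_moves(targets="0 0 -0.15 -14 24.5 1.5 8.54;0 0 -0.286 -28.1 49 3.1 8.54;0 0 -0.286 -28.1 49 3.1 8.54;0 0 -0.286 -28.1 49 3.1 8.54;0 0 -0.286 -28.1 49 3.1 8.54")

```text
time: 1.1
tool_pos: [340.8, 396.4, 218.0]
tcp_rot: [180.0, -0.0, 90.0]
ft_force: [1.1, 0.4, 1.0]
finger_gap: 85.6
```

```bash
python3 -c "
from h import *
go([560,168,200],90)"
```

```text
rot [ 0.0006 -0.0005  0.0007] cm [-22.855  21.898   1.802]
```

apply_moves(targets="0 0 0 -22.8 21.9 1.8 6;0 0 0 -22.8 21.9 1.8 6;0 0 0 -22.8 21.9 1.8 6;0 0 0 -22.8 21.9 1.8 6;0 0 0 -22.8 21.9 1.8 6")

```text
time: 1.6
tool_pos: [514.0, 216.2, 203.9]
tcp_rot: [180.0, -0.0, 90.0]
ft_force: [0.6, 0.4, -0.2]
finger_gap: 60.1
```

apply_moves(targets="0 0 0 -6 5.8 0.5 5;0 0 0 -6 5.8 0.5 5;0 0 0 -6 5.8 0.5 5;0 0 0 -6 5.8 0.5 5;0 0 0 -6 5.8 0.5 5")

```text
time: 2.1
tool_pos: [570.3, 158.6, 198.6]
tcp_rot: [-180.0, -0.0, 90.0]
ft_force: [0.6, 0.7, 0.6]
finger_gap: 50.1
```

```bash
python3 - <<'E'
from h import *
print(sense()["tool_pos"],sense()["tcp_rot"])
im=snapshot("wrist"); cv2.imwrite("pics/w1.png",im[:,:,::-1])
for q,z in (("key_grip",65),("key_foot",10),("holder_top",35)):
    for d in place_of("wrist",q): print(q,np.round(d["at"],1),round(d["confidence"],2),atz("wrist",d["at"],z).round(1))
E
```

```text
[570.26692896 158.59571268 198.64827961] [-1.79983361e+02 -1.86211117e-02  9.00455251e+01]
key_grip [190.7 405.5] 0.98 [562.9 276.3  65. ]
key_grip [198.9 290.6] 0.65 [570.6 173.8  65. ]
key_grip [301.  307.8] 0.58 [675.1 192.6  65. ]
key_foot [186.9 289. ] 0.92 [571.8 174.9  10. ]
key_foot [274.6 299.4] 0.81 [675.5 188.5  10. ]
key_foot [178.  374.6] 0.56 [562.1 265.2  10. ]
holder_top [191.6 287.8] 0.9 [571.2 172.5  35. ]
```

View pics/w1.png

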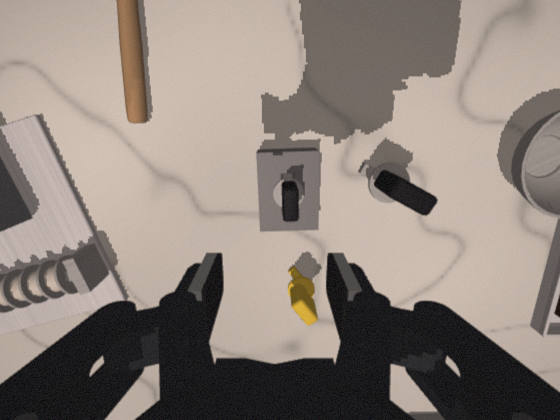

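```bash
python3 - <<'E'
from h import *
im=cv2.imread("pics/w1.png")
c=im[140:240,245:335]; g=c.max(2)
for nm,mask,z in (("block",(g<140),35),("key",(g<35),73)):
    n,l,st,ce=cv2.connectedComponentsWithStats(mask.astype(np.uint8)*255)
    k=1+np.argmax(st[1:,4]); cnt=np.argwhere(l==k)[:,::-1].astype(np.float32)
    b=cv2.boxPoints(cv2.minAreaRect(cnt))+[245,140]; print(nm,b.round(1).tolist())
    w=np.array([atz("wrist",(v,u),z)[:2] for u,v in b]); print(w.round(1).tolist(),w.mean(0).round(1))
    for i in (0,1):
        e=w[i+1]-w[i]; print(np.linalg.norm(e).round(1),np.degrees(np.arctan2(e[1],e[0])).round(1))
go([571,173.5,47],90)
E
```

```text
block [[257.0, 140.0], [320.0, 140.0], [320.0, 230.0], [257.0, 230.0]]
[[521.2, 142.6], [521.1, 202.2], [611.5, 206.0], [611.6, 141.4]] [566.4 173.1]
59.6 90.1
90.5 2.4
key [[283.0, 182.0], [296.0, 182.0], [296.0, 211.0], [283.0, 211.0]]
[[553.8, 166.5], [553.8, 177.7], [579.8, 178.3], [579.8, 166.8]] [566.8 172.3]
11.2 90.1
26.0 1.2
rot [ 0.0004 -0.0002  0.0018] cm [ 1.456  0.068 15.193]
```

apply_moves(targets="0 0 -0.03 0.7 0 3 5;0 0 -0.03 1.45 0 7 5;0 0 -0.03 1.45 0 10 5;0 0 -0.03 1.45 0 10.5 5;0 0 -0.03 1.45 0 10.5 5")

```text
time: 2.8
tool_pos: [569.8, 172.6, 93.0]
tcp_rot: [-179.9, 0.0, 91.8]
ft_force: [-0.3, -0.1, 0.4]
finger_gap: 49.9
```

```bash
python3 - <<'E'
from h import *
print(sense()["tool_pos"],sense()["tcp_rot"])
im=snapshot("wrist"); cv2.imwrite("pics/w2.png",im[:,:,::-1])
for q,z in (("key_grip",65),("key_foot",10),("holder_top",35)):
    for d in place_of("wrist",q): print(q,np.round(d["at"],1),round(d["confidence"],2),atz("wrist",d["at"],z).round(1))
go([571,173.5,46],91.7)
E
```

```text
[569.78203647 172.62741048  93.02421062] [-1.79877604e+02  2.41565481e-02  9.17761661e+01]
key_grip [246.4 271.1] 0.72 [575.  171.2  65. ]
key_grip [240.6 451.4] 0.57 [568.1 276.9  65. ]
key_foot [216.4 272.9] 0.9 [574.7 172.   10. ]
key_foot [337.5 287.1] 0.57 [682.9 187.3  10. ]
key_foot [206.7 400. ] 0.55 [564.1 267.1  10. ]
rot [ 0.0041 -0.0007  0.0005] cm [ 0.077 -0.171  5.038]
```

View pics/w2.png

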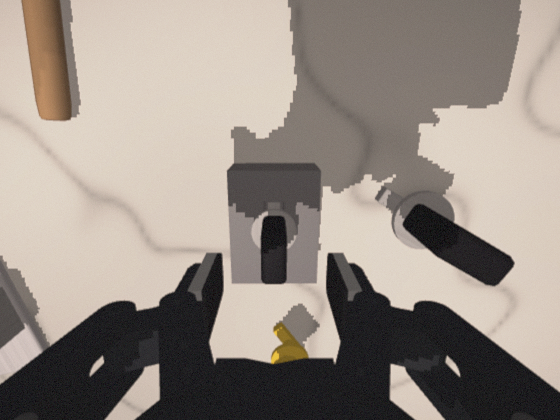

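```bash
python3 - <<'E'
from h import *
for rc,z in (((283,275),35),((164,275),35),((173,275),35),((283,273),83),((216,273),83),((230,273),39),((210,273),39),((250,273),39)): print(rc,z,atz("wrist",rc,z).round(1))
E
```

```text
(283, 275) 35 [617.  174.8  35. ]
(164, 275) 35 [531.3 172.1  35. ]
(173, 275) 35 [537.1 172.3  35. ]
(283, 273) 83 [589.7 172.7  83. ]
(216, 273) 83 [551.  171.6  83. ]
(230, 273) 39 [575.  172.1  39. ]
(210, 273) 39 [561.  171.7  39. ]
(250, 273) 39 [589.5 172.5  39. ]
```

apply_moves(targets="0 0 0 -0.05 0.4 1 5;0 0 0 -0.05 0.47 2.5 5;0 0 0 -0.05 0.47 4 5;0 0 0 -0.05 0.47 4.7 5;0 0 0 -0.05 0.47 4.7 5")

```text
time: 3.5
tool_pos: [573.5, 171.6, 43.8]
tcp_rot: [-179.7, 0.0, 91.7]
ft_force: [-1.1, 0.2, -0.2]
finger_gap: 50.1
```

apply_moves(targets="0 0 0 0 0 0 0.8;0 0 0 0 0 0 0.8;0 0 0 0 0 0 0.8;0 0 0 0 0 0 0.8;0 0 0 0 0 0 0.8", force=60)

```text
time: 4.0
tool_pos: [576.2, 172.1, 47.5]
tcp_rot: [179.9, -0.0, 91.7]
ft_force: [0.3, 1.0, 3.6]
finger_gap: 13.3
```

apply_moves(targets="0 0 0 0 0 0 0.8;0 0 0 0 0 -1 0.8;0 0 0 0 0 -2.5 0.8;0 0 0 0 0 -4 0.8;0 0 0 0 0 -5 0.8")

```text
time: 4.5
tool_pos: [576.3, 172.2, 99.2]
tcp_rot: [179.9, -0.0, 91.7]
ft_force: [-1.1, -0.5, -1.2]
finger_gap: 13.9
```

apply_moves(targets="0 0 0 0 0 -2 0.8;0 0 0 0 0 -4 0.8;0 0 0 0 0 -6 0.8;0 0 0 0 0 -7 0.8;0 0 0 0 0 -7 0.8")

```text
time: 5.0
tool_pos: [576.8, 172.3, 169.2]
tcp_rot: [179.8, -0.0, 91.7]
ft_force: [-0.1, -0.2, -0.1]
finger_gap: 13.1
```

```bash
python3 - <<'E'
from h import *
s=sense();print(s)
im=snapshot("wrist"); cv2.imwrite("pics/w3.png",im[:,:,::-1])
print(sense()["tool_pos"])
im=snapshot("top"); cv2.imwrite("pics/t3.png",im[:,:,::-1])
s=sense();print(s["tool_pos"],s["ft_force"])
# cutter from the first top picture
a=cv2.imread("pics/top0.png")[145:300,270:360]; cv2.imwrite("pics/t3c.png",cv2.resize(a,None,fx=3.8,fy=3.8,interpolation=cv2.INTER_CUBIC))
b=cv2.imread("pics/w3.png"); cv2.imwrite("pics/c3.png",np.hstack([cv2.resize(a,(348,600),interpolation=2),cv2.resize(b[:,:],(448,600))[:, :448]]))
E
```

```text
{'time': 5.0, 'joint_pos': array([ 1.17539884e+01,  9.59581078e+00,  8.94689014e+01,  9.75403259e-04,
        8.07037778e+01, -7.99776656e+01]), 'qd': array([-0.04610914,  1.56654198,  2.2386924 ,  0.12120314, -1.31937957,
       -0.0298319 ]), 'joint_efforts': array([ 3.38020606e-02, -5.83596253e+01, -4.93225408e+01,  5.69954518e-04,
        4.77687120e-01,  1.04593778e-05]), 'tool_pos': array([576.77735844, 172.31460255, 169.21982064]), 'tcp_rot': array([ 1.79772190e+02, -4.12385729e-02,  9.17315803e+01]), 'ft_force': array([-0.12498348, -0.24618356, -0.11315761]), 'wrist_torque': array([-0.04256144, -0.02383623, -0.00101298]), 'finger_gap': 13.098625011203074}
[575.93980287 172.1278482  167.46332897]
[575.26002575 171.95371551 166.20273326] [-0.67648486 -0.06772532 -1.20464618]
```

View pics/c3.png

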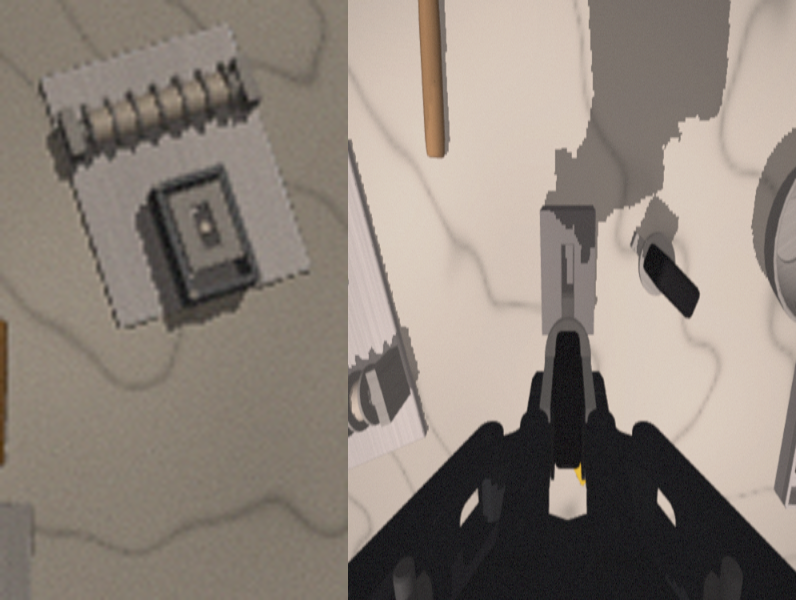

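```bash
python3 -c "
from h import *
go([602,-135,172],107)"
```

```text
rot [-0.0004  0.     -0.2665] cm [-30.762   1.747  -0.579]
```

apply_moves(targets="0 0 -0.05 -2 0.1 -0.5 0.8;0 0 -0.12 -6 0.4 -0.5 0.8;0 0 -0.2 -11 0.8 -0.5 0.8;0 0 -0.267 -15.5 1 -0.5 0.8;0 0 -0.267 -20 1.2 -0.5 0.8")

```text
time: 5.6
tool_pos: [592.5, -29.1, 169.8]
tcp_rot: [-179.9, -0.1, 107.2]
ft_force: [1.0, 0.6, -0.6]
finger_gap: 12.9
```

```bash
python3 -c "
from h import *
go([602,-135,172],107)"
```

```text
rot [-0.0024 -0.0011  0.0032] cm [-10.397  -2.217  -0.224]
```

apply_moves(targets="0 0 0 -4 -0.8 -0.2 0.8;0 0 0 -7.5 -1.6 -0.2 0.8;0 0 0 -9.5 -2.1 -0.2 0.8;0 0 0 -10.3 -2.2 -0.2 0.8;0 0 0 -10.3 -2.2 -0.2 0.8")

```text
time: 6.1
tool_pos: [602.0, -133.0, 172.2]
tcp_rot: [-179.9, -0.1, 106.9]
ft_force: [-0.1, 0.2, -0.5]
finger_gap: 13.4
```

```bash
python3 - <<'E'
from h import *
sn=snapshot("wrist")
s=sense();print(s["tool_pos"],s["tcp_rot"])
im=snapshot("wrist"); cv2.imwrite("pics/w4.png",im[:,:,::-1])
for q,z in (("slot_home",70),("cutter",0)):
    for d in place_of("wrist",q): print(q,np.round(d["at"],1),round(d["confidence"],2),atz("wrist",d["at"],z).round(1))
b=cv2.imread("pics/w4.png")[60:320,120:460]; cv2.imwrite("pics/c4.png",cv2.resize(b,None,fx=2.3,fy=2.3,interpolation=2))
E
```

```text
[ 602.15800861 -131.87777301  172.49926092] [-1.79925122e+02 -8.40969521e-02  1.07001935e+02]
slot_home [158.9 266.2] 0.9 [ 566.6 -148.4   70. ]
cutter [153.6 268. ] 0.69 [ 570.5 -147.1    0. ]
```

View pics/c4.png

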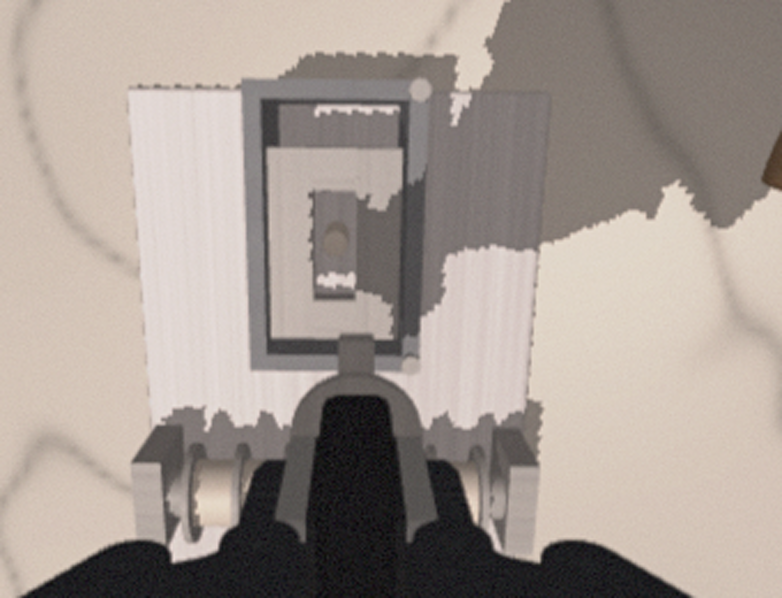

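```bash
cat >> h.py <<'E'
def ctf(p,o=np.array([568.,-146.]),yaw=17.): return R.from_euler("z",-yaw,degrees=True).as_matrix()[:2,:2]@(np.array(p)[:2]-o)
E
python3 - <<'E'
from h import *
s=sense();print(s["tool_pos"].round(1),s["tcp_rot"].round(2),"tcp in cutter",ctf(s["tool_pos"]).round(1))
def w(u,v,z): return ctf(atz("wrist",(60+v/2.3,120+u/2.3),z)).round(1)
for n,u,v,z in (("slot nl",314,190,70),("nr",357,190,70),("fl",314,298,70),("fr",357,298,70),("plunger",335,238,64),
 ("plate nl",267,147,70),("plate nr",404,149,70),("plate fl",271,340,70),("plate fr",397,338,70),
 ("housing nl",243,80,68),("nr",430,80,68),("fl",252,370,68),("fr",420,370,68),("base nl",130,88,8),("base nr",550,93,8),
 ("foot end l",340,335,135.5),("foot end r",375,335,135.5)): print(n,w(u,v,z))
E
```

```text
[ 602.6 -130.9  173.3] [-1.7998e+02 -4.0000e-02  1.0712e+02] tcp in cutter [37.5  4.3]
slot nl [-14.1  -9.2]
nr [-14.2   5. ]
fl [22.4 -9.7]
fr [22.4  5.1]
plunger [ 2.6 -2.5]
plate nl [-27.9 -24.3]
plate nr [-27.3  20.3]
plate fl [ 37.5 -25. ]
plate fr [36.7 19.2]
housing nl [-48.5 -31.6]
nr [-48.6  28.3]
fl [ 49.3 -32.3]
fr [49.2 27.8]
base nl [-49.  -85.3]
base nr [-47.4  82.2]
foot end l [17.2  0.5]
foot end r [17.2  9.5]
```

apply_moves(targets="0 0 0.005 -0.3 -1.2 0 0.8;0 0 0.005 -0.7 -2.5 0.5 0.8;0 0 0.005 -0.73 -3 2 0.8;0 0 0.005 -0.73 -3 4 0.8;0 0 0.005 -0.73 -3 5 0.8")

```text
time: 6.8
tool_pos: [574.4, -147.6, 121.0]
tcp_rot: [-179.9, -0.1, 106.7]
ft_force: [-0.1, 0.7, -1.0]
finger_gap: 13.2
```

apply_moves(targets="0 0 0 0 0 0 0.8;0 0 0 0 0 0 0.8;0 0 0 0 0 0 0.8;0 0 0 0 0 0 0.8;0 0 0 0 0 0 0.8")

```text
time: 7.3
tool_pos: [576.6, -148.3, 124.4]
tcp_rot: [179.9, 0.0, 106.8]
ft_force: [-0.3, 0.1, -0.7]
finger_gap: 13.6
```

```bash
python3 - <<'E'
from h import *
for i in range(2):
    s=sense();print(s["tool_pos"],s["tcp_rot"],s["ft_force"],"ctf",ctf(s["tool_pos"]))
    im=snapshot("wrist")
cv2.imwrite("pics/w5.png",im[:,:,::-1])
b=cv2.imread("pics/w5.png")[60:320,120:460]; cv2.imwrite("pics/c5.png",cv2.resize(b,None,fx=2.3,fy=2.3,interpolation=2))
E
```

```text
[ 576.63357793 -148.31308758  124.42454427] [1.79939787e+02 4.19071803e-02 1.06750693e+02] [-0.33512628  0.14662295 -0.74508273] ctf [ 7.58005027 -4.73623055]
[ 576.51037637 -148.32122569  124.25373471] [1.79953126e+02 3.48518450e-02 1.06746744e+02] [-0.0809058  -0.16734207 -1.04399679] ctf [ 7.45985268 -4.70799242]
```

View pics/c5.png

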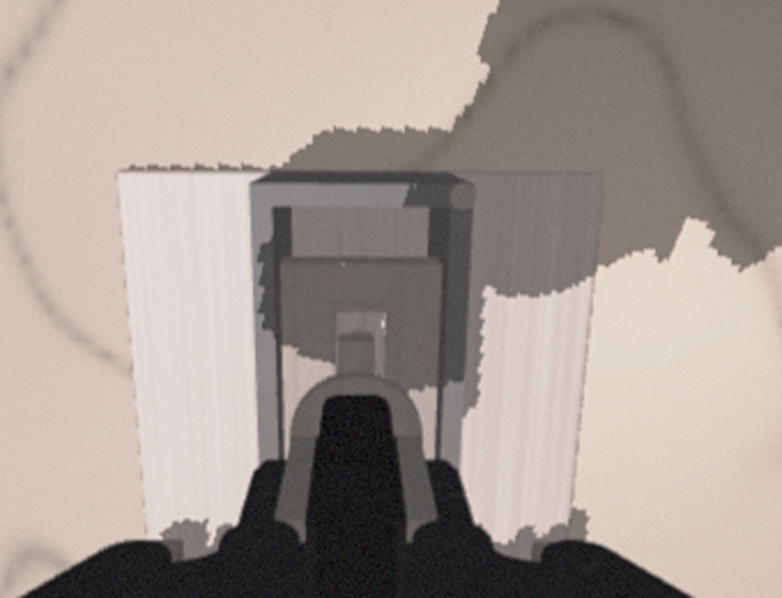

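```bash
python3 - <<'E'
from h import *
s=sense();print(s["tool_pos"].round(1))
def w(u,v,z): return ctf(atz("wrist",(60+v/2.3,120+u/2.3),z),yaw=16.75).round(1)
z=s["tool_pos"][2]-37
for n,u,v,z in (("slot l",336,312,70),("r",386,312,70),("foot l",340,335,z),("foot r",375,335,z),("foot z-2",340,335,z-2)): print(n,w(u,v,z))
E
```

```text
[ 576.3 -148.3  124. ]
slot l [-14.9  -9.8]
r [-14.9   4.1]
foot l [-13.1  -8.4]
foot r [-13.1   0.6]
foot z-2 [-12.6  -8.4]
```

apply_moves(targets="0 0 0 0.05 -0.03 0.3 0.8;0 0 0 0.1 -0.03 0.6 0.8;0 0 0 0.1 -0.03 0.9 0.8;0 0 0 0.1 -0.03 1.2 0.8;0 0 0 0.1 -0.03 1.3 0.8")

```text
time: 7.9
tool_pos: [575.1, -147.2, 109.9]
tcp_rot: [-180.0, -0.0, 106.7]
ft_force: [-0.2, 0.5, -1.1]
finger_gap: 13.2
```

apply_moves(targets="0 0 0 0 0 0.05 0.8;0 0 0 0 0 0.1 0.8;0 0 0 0 0 0.15 0.8;0 0 0 0 0 0.2 0.8;0 0 0 0 0 0.2 0.8")

```text
time: 8.4
tool_pos: [575.5, -147.4, 108.7]
tcp_rot: [180.0, 0.0, 106.7]
ft_force: [0.7, 1.1, -1.6]
finger_gap: 13.5
```

apply_moves(targets="0 0 0 0 0 0.05 0.8;0 0 0 0 0 0.1 0.8;0 0 0 0 0 0.15 0.8;0 0 0 0 0 0.2 0.8;0 0 0 0 0 0.2 0.8")

```text
time: 8.9
tool_pos: [575.5, -147.3, 106.5]
tcp_rot: [-180.0, -0.0, 106.7]
ft_force: [-0.3, -0.1, -1.4]
finger_gap: 13.2
```

apply_moves(targets="0 0 0 0 0 0.05 0.8;0 0 0 0 0 0.1 0.8;0 0 0 0 0 0.15 0.8;0 0 0 0 0 0.2 0.8;0 0 0 0 0 0.2 0.8")

```text
time: 9.4
tool_pos: [575.5, -147.3, 104.5]
tcp_rot: [-180.0, -0.0, 106.7]
ft_force: [0.7, -0.4, -1.1]
finger_gap: 13.4
```

apply_moves(targets="0 0 0 0 0 0.05 0.8;0 0 0 0 0 0.1 0.8;0 0 0 0 0 0.15 0.8;0 0 0 0 0 0.2 0.8;0 0 0 0 0 0.2 0.8")

```text
time: 9.9
tool_pos: [575.5, -147.3, 102.5]
tcp_rot: [-180.0, -0.0, 106.7]
ft_force: [-0.9, 0.3, -1.8]
finger_gap: 12.8
```

apply_moves(targets="0 0 0 0 0 0.05 0.8;0 0 0 0 0 0.1 0.8;0 0 0 0 0 0.15 0.8;0 0 0 0 0 0.2 0.8;0 0 0 0 0 0.2 0.8")

```text
time: 10.4
tool_pos: [575.7, -147.4, 100.9]
tcp_rot: [180.0, 0.0, 106.7]
ft_force: [-0.6, 0.3, 0.5]
finger_gap: 13.3
```

apply_moves(targets="0 0 0 0 0 0.05 0.8;0 0 0 0 0 0.1 0.8;0 0 0 0 0 0.15 0.8;0 0 0 0 0 0.2 0.8;0 0 0 0 0 0.2 0.8")

```text
time: 10.9
tool_pos: [575.7, -147.4, 98.7]
tcp_rot: [180.0, 0.0, 106.7]
ft_force: [-0.3, 0.0, 2.7]
finger_gap: 13.1
```

apply_moves(targets="0 0 0 0 0 0.1 0.8;0 0 0 0 0 0.2 0.8;0 0 0 0 0 0.3 0.8;0 0 0 0 0 0.4 0.8;0 0 0 0 0 0.4 0.8")

```text
time: 11.4
tool_pos: [575.7, -147.4, 94.7]
tcp_rot: [180.0, 0.0, 106.7]
ft_force: [-0.2, -1.1, 4.1]
finger_gap: 13.2
```

apply_moves(targets="0 0 0 0 0 0.1 0.8;0 0 0 0 0 0.2 0.8;0 0 0 0 0 0.3 0.8;0 0 0 0 0 0.4 0.8;0 0 0 0 0 0.4 0.8")

```text
time: 11.9
tool_pos: [575.7, -147.4, 90.8]
tcp_rot: [180.0, 0.0, 106.7]
ft_force: [-0.7, 0.7, 5.9]
finger_gap: 13.4
```

apply_moves(targets="0 0 0 0 0 0.1 0.8;0 0 0 0 0 0.2 0.8;0 0 0 0 0 0.3 0.8;0 0 0 0 0 0.4 0.8;0 0 0 0 0 0.4 0.8")

```text
time: 12.4
tool_pos: [575.7, -147.4, 87.0]
tcp_rot: [180.0, 0.0, 106.7]
ft_force: [-1.0, 0.9, 7.3]
finger_gap: 12.7
```

apply_moves(targets="0 0 0 0 0 0.05 0.8;0 0 0 0 0 0.1 0.8;0 0 0 0 0 0.2 0.8;0 0 0 0 0 0.26 0.8;0 0 0 0 0 0.26 0.8")

```text
time: 12.9
tool_pos: [575.8, -147.4, 84.5]
tcp_rot: [180.0, 0.0, 106.7]
ft_force: [-1.4, 0.6, 8.1]
finger_gap: 13.4
```

apply_moves(targets="0 0 0.04 0 0 0 0.8;0 0 0.09 0 0 0 0.8;0 0 0.14 0 0 0 0.8;0 0 0.19 0 0 0 0.8;0 0 0.2 0 0 0 0.8")

```text
time: 13.4
tool_pos: [576.2, -147.8, 84.9]
tcp_rot: [179.9, 0.1, 95.2]
ft_force: [-0.1, -0.3, 8.1]
finger_gap: 13.0
```

apply_moves(targets="0 0 0.1 -0.10 0 0 0.8;0 0 0.2 -0.135 0 0 0.8;0 0 0.3 -0.17 -0.01 0 0.8;0 0 0.4 -0.20 -0.02 0 0.8;0 0 0.5 -0.23 -0.035 0 0.8")

```text
time: 13.9
tool_pos: [576.0, -150.0, 84.9]
tcp_rot: [179.9, -0.0, 66.4]
ft_force: [0.1, -0.2, 7.6]
finger_gap: 13.2
```

```bash
python3 - <<'E'
from h import *
s=sense(); print(s["tool_pos"],s["tcp_rot"],s["ft_force"],s["wrist_torque"])
W=R.from_euler("xyz",s["tcp_rot"],degrees=True).as_matrix(); print("K",s["tool_pos"]-3.4*W[:,1])
E
```

```text
[ 576.0403901  -149.98453346   84.87769807] [ 1.79908655e+02 -1.55061822e-03  6.63986090e+01] [ 0.08564077 -0.19957439  7.62893157] [-0.05308101  0.02250081  0.01671385]
K [ 572.92479388 -148.62327271   84.87227758]
```

apply_moves(targets="0 0 0.1 -0.03 0 0 0.8;0 0 0.2 -0.07 -0.01 0 0.8;0 0 0.3 -0.10 -0.015 0 0.8;0 0 0.4 -0.13 -0.025 0 0.8;0 0 0.5 -0.16 -0.04 0 0.8")

```text
time: 14.4
tool_pos: [575.0, -151.3, 84.9]
tcp_rot: [179.9, -0.0, 37.8]
ft_force: [-0.0, -0.1, 7.2]
finger_gap: 13.1
```

apply_moves(targets="0 0 0.1 -0.03 0 0 0.8;0 0 0.2 -0.07 -0.01 0 0.8;0 0 0.3 -0.10 -0.015 0 0.8;0 0 0.371 -0.12 -0.025 0 0.8;0 0 0.371 -0.12 -0.025 0 0.8")

```text
time: 14.9
tool_pos: [574.0, -151.8, 84.9]
tcp_rot: [179.9, -0.1, 16.6]
ft_force: [-0.6, -0.1, 7.9]
finger_gap: 13.3
```

```bash
python3 - <<'E'
from h import *
s=sense(); print(s["tool_pos"],s["tcp_rot"],s["ft_force"],s["wrist_torque"])
W=R.from_euler("xyz",s["tcp_rot"],degrees=True).as_matrix(); print("K",s["tool_pos"]-3.4*W[:,1])
E
```

```text
[ 573.96494331 -151.84547032   84.90650261] [ 1.79938230e+02 -7.61020302e-02  1.65782993e+01] [-0.5889552  -0.09289155  7.89621652] [-0.0534427  -0.02270873  0.00142496]
K [ 572.99484224 -148.58680641   84.90283711]
```

apply_moves(targets="0 0 0 0 0 -0.05 0.8;0 0 0 0 0 -0.1 0.8;0 0 0 0 0 -0.15 0.8;0 0 0 0 0 -0.2 0.8;0 0 0 0 0 -0.2 0.8")

```text
time: 15.4
tool_pos: [573.9, -151.8, 86.8]
tcp_rot: [179.9, -0.1, 16.7]
ft_force: [0.9, -0.2, 7.4]
finger_gap: 13.6
```

apply_moves(targets="0 0 0 0 0 -0.05 0.8;0 0 0 0 0 -0.1 0.8;0 0 0 0 0 -0.15 0.8;0 0 0 0 0 -0.2 0.8;0 0 0 0 0 -0.2 0.8")

```text
time: 15.9
tool_pos: [573.9, -151.8, 88.7]
tcp_rot: [179.9, -0.1, 16.7]
ft_force: [-0.2, -0.2, 6.1]
finger_gap: 13.3
```

apply_moves(targets="0 0 0 0 0 -0.05 0.8;0 0 0 0 0 -0.1 0.8;0 0 0 0 0 -0.15 0.8;0 0 0 0 0 -0.2 0.8;0 0 0 0 0 -0.2 0.8")

```text
time: 16.4
tool_pos: [573.9, -151.8, 90.7]
tcp_rot: [179.9, -0.1, 16.7]
ft_force: [1.7, -1.1, 5.6]
finger_gap: 13.6
```

apply_moves(targets="0 0 0 0 0 -0.05 0.8;0 0 0 0 0 -0.1 0.8;0 0 0 0 0 -0.15 0.8;0 0 0 0 0 -0.15 0.8;0 0 0 0 0 -0.15 0.8")

```text
time: 16.9
tool_pos: [573.9, -151.8, 92.0]
tcp_rot: [179.9, -0.1, 16.7]
ft_force: [2.1, -1.1, 4.8]
finger_gap: 13.1
```

apply_moves(targets="0 0 0 0 0 -0.02 0.8;0 0 0 0 0 -0.05 0.8;0 0 0 0 0 -0.08 0.8;0 0 0 0 0 -0.08 0.8;0 0 0 0 0 -0.08 0.8")

```text
time: 17.4
tool_pos: [573.9, -151.8, 92.8]
tcp_rot: [179.9, -0.1, 16.7]
ft_force: [1.7, -0.3, 5.1]
finger_gap: 13.2
```

apply_moves(targets="0 0 0 0 0 -0.02 1.5;0 0 0 0 0 -0.02 2;0 0 0 0 0 -0.02 3;0 0 0 0 0 -0.02 4;0 0 0 0 0 -0.02 4")

```text
time: 17.9
tool_pos: [573.0, -151.5, 92.2]
tcp_rot: [-180.0, 0.0, 16.7]
ft_force: [0.2, 0.5, -0.4]
finger_gap: 40.4
```

apply_moves(targets="0 0 0 0 0 0 4;0 0 0 0 0 -1 4;0 0 0 0 0 -3 4;0 0 0 0 0 -5 4;0 0 0 0 0 -7 4")

```text
time: 18.4
tool_pos: [573.4, -151.6, 164.1]
tcp_rot: [180.0, -0.0, 16.7]
ft_force: [0.2, -0.2, -0.3]
finger_gap: 39.9
```

apply_moves(targets="0 0 0 0 4 -2 4;0 0 0 0 5 -3 4;0 0 0 0 5 -3 4;0 0 0 0 5 -3 4;0 0 0 0 5 -3 4")

```text
time: 18.9
tool_pos: [586.9, -198.3, 191.2]
tcp_rot: [-179.9, 0.1, 16.8]
ft_force: [0.0, 0.4, -0.1]
finger_gap: 40.0
```

```bash
python3 - <<'E'
from h import *
s=sense(); print(s["tool_pos"],s["ft_force"],s["finger_gap"])
im=snapshot("wrist"); cv2.imwrite("pics/w6.png",im[:,:,::-1])
for d in place_of("wrist","key_grip")+place_of("wrist","key_foot"): print(d, atz("wrist",d["at"],111).round(1))
t=snapshot("scene"); cv2.imwrite("pics/s6.png",t[:,:,::-1])
b=cv2.imread("pics/s6.png")[130:290,150:380]
cv2.imwrite("pics/c6.png",np.vstack([cv2.resize(cv2.imread("pics/w6.png"),(431,300)),cv2.resize(b,(431,300),interpolation=2)]))
E
```

```text
[ 586.89342124 -198.25823536  191.18853368] [ 0.02721725  0.41495611 -0.0715004 ] 39.954393071245136
{'at': [145.0, 273.8], 'confidence': 0.87} [ 571.8 -148.4  111. ]
{'at': [140.4, 276.3], 'confidence': 0.77} [ 572.6 -144.9  111. ]
```

View pics/c6.png

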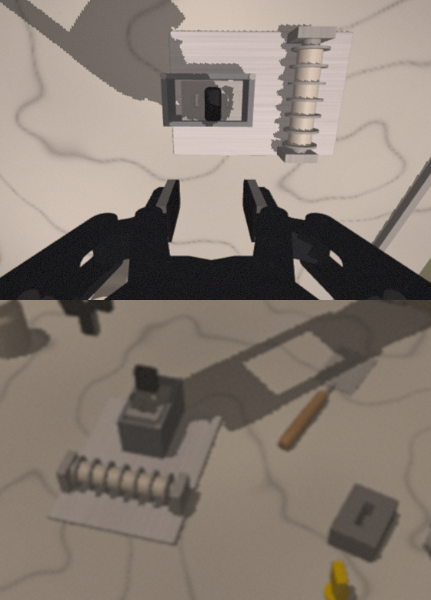

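```bash
python3 - <<'E'
from h import *
w=place_of("wrist","key_grip")[0]["at"]; 
for d in place_of("scene","key_grip"): print(d["confidence"],tri(("wrist",w),("scene",d["at"])))
print(hand_in())
E
```

```text
0.82 (array([ 556.7,  -13.5, -204.3]), np.float64(326.0))
0.6 (array([ 571.4, -147.5,  116.5]), np.float64(2.7))
0.56 (array([579.3,  63.7, 114.6]), np.float64(423.6))
the job is handed in; nothing more can be done
None
```

I took the black key from the parking block and lowered it through the slot. I pressed it to about 22 mm under the plate top, turned it a quarter turn and let it rise into the recess. Then I released it, backed off and handed in at about 19 s of the 67 s allowed.

**Slot and forces:** I measured the slot in the wrist camera, about 4 mm off home along x, and the foot went in at the first try. I read no contact force until the plunger, and about 8 N at the deepest point, which was the spring. Sideways force stayed near 2 N or less.

**Last checks:**
- The last picture shows the key standing upright and crosswise in the cutter, with the gripper clear of it. Wrist force was about 0 N.
- The handle centre measured (571, -148). Its height came out at 116.5 mm against the expected 111 mm; the two cameras' lines of sight missed each other by 2.7 mm, so I put this down to camera error. The arm's own height at release matched the 14 mm lock depth to within about 1 mm.
- I did not tug the key to test the lock. I also did not measure the spatula, bowl and jar again, but the arm never went near them.

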